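# Snap the ink tub's lid shut all round

### The job

The ink tub's lid is not properly on: all six sections of its rim still stand up. Press down round the rim, section by section, until every one has clicked shut and lies flush. Only press: do not lift or tip the tub or shove it from its place, and leave the bottle, the jar and the roller where they are.

Things in the scene. Friction and masses are not known exactly. Their poses are not given: they have to be found in the camera images.
- tub: white round ink tub standing loose on the plywood board, about 1 kg, 168 mm across the body. Origin at the centre of its underside, z up; its grey snap lid is on top, the rim's upper face 104 mm above the origin where it is shut
- lid_centre (a point): centre of the grey lid's rigid recessed middle (124 mm across), 98 mm above the tub's origin, 6 mm below the shut rim's top. The lid is 184 mm across; six narrow radial slots cut its rim into six equal sections, 0 to 5 anticlockwise from above, section k centred at k*60 degrees from the tub's x axis
- section0_press (a point): the place to press on lid rim section 0: on its upper face, half-way along its arc, 84 mm from the lid's centre (8 mm inside its outer edge) at the direction 0 degrees from the tub's x axis. Moves with the section: about 6.5 mm higher when raised than when shut. The point's x axis points radially outwards, along the section
- section0 (a joint): tilt of rim section 0 in rad about its inner edge, 62 mm from the lid's centre: 0 = raised, outer edge 9 mm above flush; 0.30 = shut, flush, at a stiff stop. Pressed at its press point it resists with up to about 10 N, gives way half-way (0.15) and clicks shut by itself; let go earlier it springs up. All six start raised; pressing a shut one does no harm
- section1_press (a point): the place to press on lid rim section 1: on its upper face, half-way along its arc, 84 mm from the lid's centre (8 mm inside its outer edge) at the direction 60 degrees from the tub's x axis. Moves with the section: about 6.5 mm higher when raised than when shut. The point's x axis points radially outwards, along the section
- section1 (a joint): tilt of rim section 1 in rad about its inner edge, 62 mm from the lid's centre: 0 = raised, outer edge 9 mm above flush; 0.30 = shut, flush, at a stiff stop. Pressed at its press point it resists with up to about 10 N, gives way half-way (0.15) and clicks shut by itself; let go earlier it springs up. All six start raised; pressing a shut one does no harm
- section2_press (a point): the place to press on lid rim section 2: on its upper face, half-way along its arc, 84 mm from the lid's centre (8 mm inside its outer edge) at the direction 120 degrees from the tub's x axis. Moves with the section: about 6.5 mm higher when raised than when shut. The point's x axis points radially outwards, along the section
- section2 (a joint): tilt of rim section 2 in rad about its inner edge, 62 mm from the lid's centre: 0 = raised, outer edge 9 mm above flush; 0.30 = shut, flush, at a stiff stop. Pressed at its press point it resists with up to about 10 N, gives way half-way (0.15) and clicks shut by itself; let go earlier it springs up. All six start raised; pressing a shut one does no harm
- section3_press (a point): the place to press on lid rim section 3: on its upper face, half-way along its arc, 84 mm from the lid's centre (8 mm inside its outer edge) at the direction 180 degrees from the tub's x axis. Moves with the section: about 6.5 mm higher when raised than when shut. The point's x axis points radially outwards, along the section
- section3 (a joint): tilt of rim section 3 in rad about its inner edge, 62 mm from the lid's centre: 0 = raised, outer edge 9 mm above flush; 0.30 = shut, flush, at a stiff stop. Pressed at its press point it resists with up to about 10 N, gives way half-way (0.15) and clicks shut by itself; let go earlier it springs up. All six start raised; pressing a shut one does no harm
- section4_press (a point): the place to press on lid rim section 4: on its upper face, half-way along its arc, 84 mm from the lid's centre (8 mm inside its outer edge) at the direction 240 degrees from the tub's x axis. Moves with the section: about 6.5 mm higher when raised than when shut. The point's x axis points radially outwards, along the section
- section4 (a joint): tilt of rim section 4 in rad about its inner edge, 62 mm from the lid's centre: 0 = raised, outer edge 9 mm above flush; 0.30 = shut, flush, at a stiff stop. Pressed at its press point it resists with up to about 10 N, gives way half-way (0.15) and clicks shut by itself; let go earlier it springs up. All six start raised; pressing a shut one does no harm
- section5_press (a point): the place to press on lid rim section 5: on its upper face, half-way along its arc, 84 mm from the lid's centre (8 mm inside its outer edge) at the direction 300 degrees from the tub's x axis. Moves with the section: about 6.5 mm higher when raised than when shut. The point's x axis points radially outwards, along the section
- section5 (a joint): tilt of rim section 5 in rad about its inner edge, 62 mm from the lid's centre: 0 = raised, outer edge 9 mm above flush; 0.30 = shut, flush, at a stiff stop. Pressed at its press point it resists with up to about 10 N, gives way half-way (0.15) and clicks shut by itself; let go earlier it springs up. All six start raised; pressing a shut one does no harm
- green_bottle: bystander: loose upright green plastic bottle, 58 mm across, 170 mm high; origin at the centre of its underside
- ink_jar: bystander: loose upright glass jar with a black cap, 58 mm across, 60 mm high; origin at the centre of its underside
- roller: bystander: loose ink roller lying down, black rubber roll 36 mm across and 90 mm long with a wooden handle, 170 mm long in all and 36 mm high; origin on the board between roll and handle, x axis from handle to roll
- board: fixed plywood board under the tub and the bystanders, 400 x 800 x 6 mm; origin at the centre of its underside on the table

How it is judged:
At the end, for the whole second after the job is handed in: All six rim sections are shut (each joint above 0.23 rad, outer edge within about 2 mm of flush); the tub is at rest, upright within 3 degrees and within 40 mm of where it stood; bottle, jar and roller are within 30 mm of where they were (value of joint each of section0, section1, section2, section3, section4, section5 above 0.23 rad and angle between tub's own z axis and vertical below 0.05 rad and distance of tub from where it was at the start of the episode below 0.04 m and linear speed of tub below 0.02 m/s and distance of each of green_bottle, ink_jar, roller from where it was at the start of the episode below 0.03 m); the robot touches nothing.
It fails at once if the tub is lifted off the board (by more than 10 mm) (height (world z) of tub above 0.016 m).
It fails at once if the tub is tipped by more than about 11 degrees (angle between tub's own z axis and vertical above 0.2 rad).
It fails at once if the tub is shoved more than 40 mm from its place (distance of tub from where it was at the start of the episode above 0.04 m).
It fails at once if the bottle, the jar or the roller is moved more than 30 mm, or lifted (distance of any of green_bottle, ink_jar, roller from where it was at the start of the episode above 0.03 m or height (world z) of any of green_bottle, ink_jar, roller above 0.02 m).
It also fails if it takes over 54 s, if anything falls off the work surface, if the arm or the gripper's body presses on something with over 40 N, if the wrist force passes 120 N, or if a joint passes its speed limit or range.

### The arm

A 6-joint arm with a two-finger parallel gripper is mounted at the origin on the work surface. World frame = base frame: x ahead of the robot, y to its left, z up, the work surface at z = 0. Lengths are in m, angles in rad, forces in N, time in s.
With the tool pointing down it reaches from about 0.25 to 0.775 m from the base axis. Payload 4 kg.
Tool frame: the origin (TCP) lies at the very end of the fingers, on their centre line; the grasp point (between the pads) lies 19 mm behind it; y points along the fingers, x is the direction in which the jaws open and shut, and the axes are right-handed (so a half turn about y gives the same grasp; the last joint's range is limited). The gripper opens to 94 mm and grips with 3 to 60 N. Pads are 16 mm wide; open, the fingers measure 119 mm over their backs; the gripper's body (75 mm by 177 mm) begins 78 mm behind the grasp point.
Start: joints at [-1.297, 0.087, 1.371, -0, 1.684, -0.103], TCP at [0.202, -0.511, 0.206] pointing down, gripper open.
Joint ranges: [-3.1, 3.1], [-0.76, 2.03], [0.27, 2.55], [-1.08, 4.22], [0.17, 2.65], [-2.57, 2.57]. Speed limits (rad/s): [2.79, 2.79, 3.14, 3.14, 3.14, 3.14].

### API

Orientations are given as [roll, pitch, yaw] about the fixed x, y, z axes, in that order (R = Rz(yaw) Ry(pitch) Rx(roll)).
In Python, from bench import robot gives the robot as it stands.
- The arm moves only by the shell command python3 -m handwheel 'ROWS' [OPENING]. ROWS is JSON, a list of rows, each an object with "delta_pos": the shift along the tool's x, y, z in mm, a list of three; "yaw": the turn about the tool's y in rad. A call has 1 to 12 rows; each row is the pose to reach, as a shift and turn from the pose commanded when the call began, along the tool's axes at that moment; what a row does not reach only later rows make up. A row lasts 1/10 s, in which the tool goes at most 50 mm and 8.59 degrees, less where a joint would pass 70% of its speed; a pose out of reach is approached as far as the arm can. A call with a gripper value outside its range is refused whole. OPENING is the closure in counts, from 0 (fully open) to 255 (shut), set as the call begins (- or left out, the last holds). The fingers move at their own pace and stop on an object; the grip force is fixed at half the most. Time passes only in rows, so rows that repeat a pose let the fingers close. It gives the time, the measured TCP pose, the force and the opening at its end, in the units of the state.
- robot.get_obs(): the state, without advancing time (a new reading comes with each control period).
- robot.snapshot(name): name is "side" or "top" or "wrist"; returns a dict with "image" (400x640x3 uint8, red, green, blue), "fx", "fy", "cx", "cy" (pixels), "rvec" (rotation vector, rad) and "tvec" (3), from world to camera coordinates, as OpenCV has them. Camera axes: x right, y down, z forward; pixel columns grow to the right and rows downward; lengths in m; the calibration is good to about 2 mm. A picture is of the moment at which its call begins. There is no depth.
- robot.close_job(): hands the job in, once; it reports no verdict.
The state is a dict: "time": time; "joint_positions": joint angles; "qvel": joint speeds; "joint_torque": joint torques, N m; "tool_pos": TCP position; "ee_rot": TCP orientation; "wrist_force": force on the tool from outside, world axes, zero at the start; "wrist_torque": the same for the moment, N m; "width": finger opening in m.
Only numpy, scipy, OpenCV 4.12 (cv2) and the standard library are available. Lean on these libraries where they do the work, as an engineer would, in place of code of your own. Each camera call takes 0.05 s, during which the arm holds its last target.

## Working session

There is one attempt and no reset: what is moved stays moved. The work goes in short steps, Python scripts to look and compute and a shell command to move; the robot and the scene stay as the last step left them, time stands still between calls to the robot, and variables do not carry over. Pictures are saved under pics/ and viewed, and the job is handed in when it is done.

```bash
mkdir -p pics; python3 - <<'E'
from bench import robot
import cv2
o=robot.get_obs()
for k,v in o.items(): print(k,v)
for n in("side","top","wrist"):
    s=robot.snapshot(n); cv2.imwrite(f"pics/{n}0.png",s["image"][:,:,::-1]); print(n,s["fx"],s["cx"],s["cy"],s["rvec"],s["tvec"])
E
```

```text
time 0.0
joint_positions [-1.29709256e+00  8.79613449e-02  1.37221360e+00 -2.15541378e-05
  1.68357542e+00 -1.03130109e-01]
qvel [ 0.00066979  0.00126848 -0.00033046 -0.00031537  0.00059134  0.00061561]
joint_torque [-5.43583064e-04 -3.40180779e+01 -3.02429366e+01  7.16824830e-02
  3.29936366e-02 -1.68151087e-04]
tool_pos [ 0.20221769 -0.51090766  0.20432132]
ee_rot [-1.57059551  0.00214844 -1.19396463]
wrist_force [ 0.13889306 -1.16383969 -0.55166571]
wrist_torque [0.01506276 0.06058865 0.03102003]
width 0.09406398724967018
side 475.8191429858266 326.8658013666206 198.48592693999996 [ 0.73437761 -2.57604169  1.12333918] [0.49146688 0.21540601 1.24952364]
top 410.68984907398277 323.29019979144783 197.29266779611493 [ 2.17917892 -2.17225248  0.1091803 ] [0.02998288 0.53411482 1.1975743 ]
wrist 298.93358281279257 321.7562391387118 201.23994440569277 [-2.41683588  1.64479942  0.21559084] [-0.54872661 -0.02621743  0.39230422]
```

View pics/side0.png

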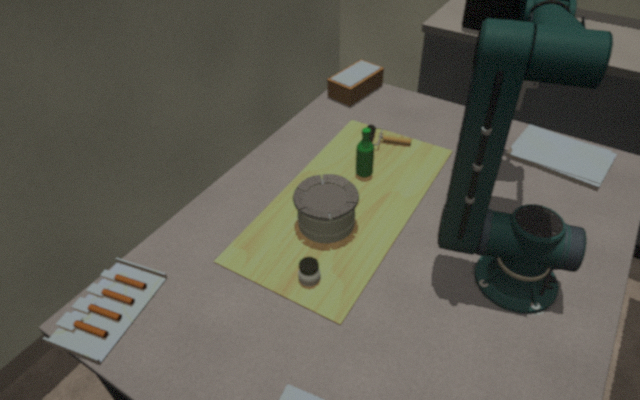

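View pics/top0.png

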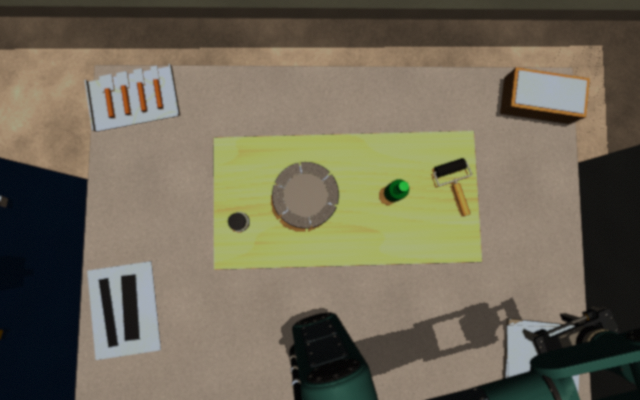

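View pics/wrist0.png

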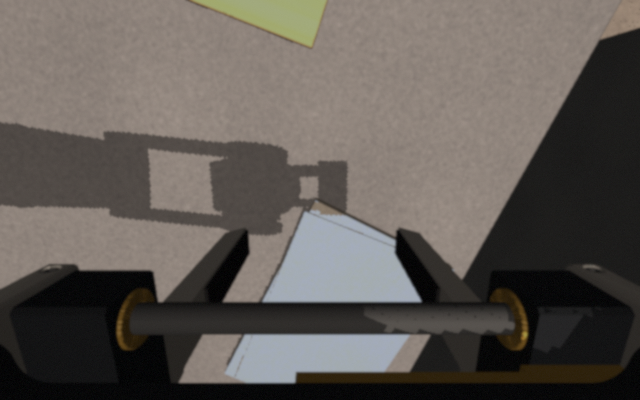

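```bash
python3 - <<'E'
import cv2
a=cv2.imread("pics/top0.png")[150:240,255:355]; cv2.imwrite("pics/topc.png",cv2.resize(a,None,fx=6,fy=6,interpolation=2))
a=cv2.imread("pics/side0.png")[165:250,280:370]; cv2.imwrite("pics/sidec.png",cv2.resize(a,None,fx=7,fy=7,interpolation=2))
E
```

```text
(no output)
```

View pics/topc.png

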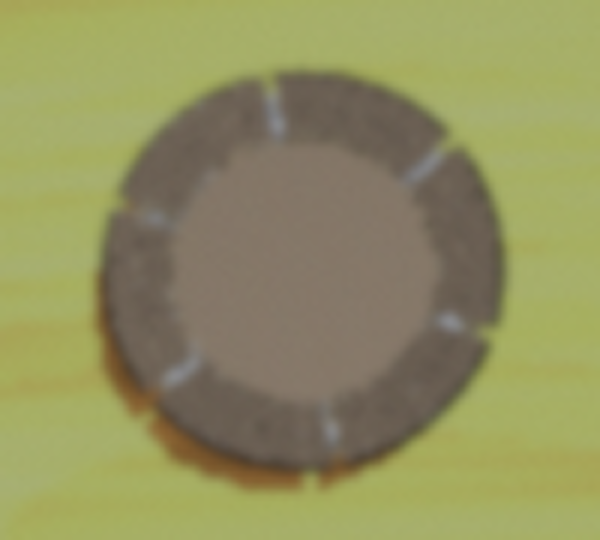

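View pics/sidec.png

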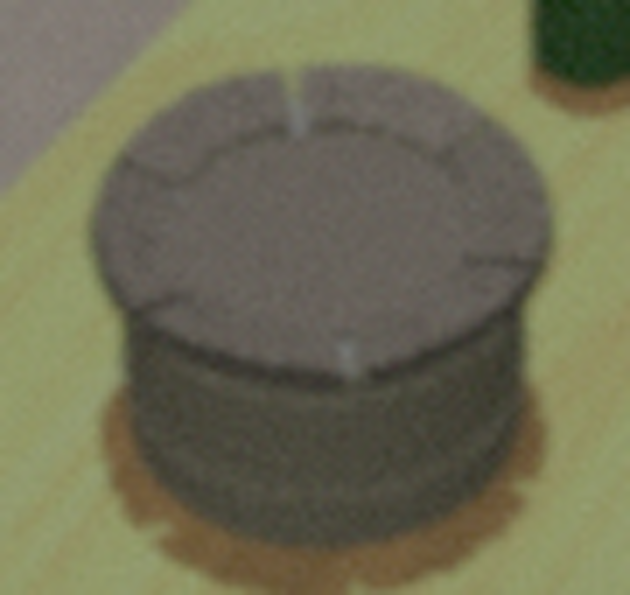

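The lid is clear in both views. In the top view its centre is near (305,195), and the slot outer ends are at crop (268,82), (447,138), (490,330), (318,468), (155,400) and (118,205). I'll triangulate from these.

```bash
cat > h.py <<'E'
import numpy as np, cv2
from bench import robot
def cam(s):
    R=cv2.Rodrigues(np.array(s["rvec"]))[0]; K=np.array([[s["fx"],0,s["cx"]],[0,s["fy"],s["cy"]],[0,0,1]]); return K,R,np.array(s["tvec"]).reshape(3)
def plane(s,p,z):
    K,R,t=cam(s); d=R.T@np.linalg.inv(K)@np.array([p[0],p[1],1]); c=-R.T@t; return c+d*(z-c[2])/d[2]
def proj(s,P):
    K,R,t=cam(s); q=K@(R@np.array(P)+t); return q[:2]/q[2]
def tri(s1,p1,s2,p2):
    A=[np.c_[cam(s)[0]@np.c_[cam(s)[1],cam(s)[2]]] for s in(s1,s2)]
    X=cv2.triangulatePoints(A[0],A[1],np.array(p1,float),np.array(p2,float)).ravel(); return X[:3]/X[3]
E
python3 - <<'E'
from h import *
t=robot.snapshot("top"); s=robot.snapshot("side")
ft=lambda p:((p[0]+.5)/6-.5+255,(p[1]+.5)/6-.5+150)
fs=lambda p:((p[0]+.5)/7-.5+280,(p[1]+.5)/7-.5+165)
P=np.array([plane(t,ft(p),.117)[:2] for p in [(268,82),(447,138),(490,330),(318,468),(155,400),(118,205)]])
c=P.mean(0); print("slotcentre",c)
print(np.linalg.norm(P-c,axis=1), (np.degrees(np.arctan2(*(P-c).T[::-1]))-30)%60)
print("centre from disc edges z.104", plane(t,ft((306,271)),.104), "outer", plane(t,ft((304,269)),.117))
for n,(a,b) in {"mid":((306,271),(322,235))}.items(): print(n,tri(t,ft(a),s,fs(b)))
for i,w in enumerate(P): print(w, proj(s,[*w,.117])*1, end=' ')
cs=[(u-280)*7 for u in ()]
print()
for w in P: q=proj(s,[*w,.117]); print((q-[280,165])*7)
# bystanders
print("jar",plane(t,(238,222),.066),"bottle foot/top",plane(t,(400,186),.176),plane(t,(392,194),.05))
print("roller",plane(t,(450,168),.03))
for p in [(214,137),(474,131),(481,262),(214,269)]: print(plane(t,p,.006))
E
```

```text
slotcentre [0.53274087 0.08400595]
[0.08848497 0.0913175  0.09168491 0.09118917 0.08880455 0.08872109] [39.85667908 42.20383861 42.58846346 35.73936555 42.4980211  40.48528401]
centre from disc edges z.104 [0.53348639 0.08146997 0.104     ] outer [0.53309407 0.08190407 0.117     ]
mid [0.53288343 0.0811495  0.10352434]
[0.61991972 0.09915318] [296.15514679 187.58299918] [0.59408525 0.01636163] [319.49950051 174.67902665] [ 0.50530573 -0.00347797] [349.02342875 181.09540914] [0.44200883 0.07488672] [354.58838262 204.8333822 ] [0.47274765 0.1494816 ] [330.64141636 217.15949801] [0.56237806 0.16763052] [299.08959311 209.07432522] 
[113.08602751 158.08099423]
[276.49650355  67.75318652]
[483.16400128 112.667864  ]
[522.11867833 278.83367537]
[354.48991449 365.11648606]
[133.62715175 308.52027652]
jar [0.45838175 0.27543461 0.066     ] bottle foot/top [ 0.55011122 -0.16821477  0.176     ] [ 0.54202115 -0.16889844  0.05      ]
roller [ 0.62288337 -0.34704938  0.03      ]
[0.72011207 0.3667551  0.006     ]
[ 0.74240151 -0.43171613  0.006     ]
[ 0.34335908 -0.43997684  0.006     ]
[0.32076253 0.35558266 0.006     ]
```

```bash
cat >> h.py <<'E'
from scipy.spatial.transform import Rotation as Ro
C=np.array([.533,.083]); A0=41
def sec(i,r=.084): a=np.radians(A0+60*i); return C+r*np.array([np.cos(a),np.sin(a)])
def deltas(targets):
    o=robot.get_obs(); R=Ro.from_euler('xyz',o["ee_rot"]).as_matrix(); print("t",o["time"],"pos",o["tool_pos"],"F",o["wrist_force"])
    for T in targets: print(np.round(T,3),"->",np.round(R.T@(np.array(T)-o["tool_pos"])*1000,1))
E
python3 - <<'E'
from h import *
deltas([[*sec(i),.145] for i in range(6)])
E
```

```text
t 0.25 pos [ 0.20229408 -0.51117722  0.20494938] F [-0.32451779  0.9476813   0.08651548]
[0.596 0.138 0.145] -> [-458.7   60.5  605.4]
[0.517 0.165 0.145] -> [-513.3   60.5  541.6]
[0.454 0.11  0.145] -> [-485.4   60.5  462.3]
[0.47  0.028 0.145] -> [-402.8   60.4  446.9]
[0.549 0.001 0.145] -> [-348.2   60.3  510.7]
[0.612 0.056 0.145] -> [-376.1   60.4  589.9]
```

```bash
python3 -m handwheel '[{"delta_pos":[0,-40,0],"yaw":0},{"delta_pos":[-30,-40,40],"yaw":0},{"delta_pos":[-60,-40,80],"yaw":0},{"delta_pos":[-90,-40,120],"yaw":0},{"delta_pos":[-120,-40,165],"yaw":0},{"delta_pos":[-150,-40,210],"yaw":0},{"delta_pos":[-180,-40,255],"yaw":0},{"delta_pos":[-210,-40,300],"yaw":0},{"delta_pos":[-240,-40,345],"yaw":0},{"delta_pos":[-270,-40,390],"yaw":0},{"delta_pos":[-300,-40,430],"yaw":0},{"delta_pos":[-320,-40,460],"yaw":0}]' 255
python3 - <<'E'
from h import *
deltas([[*sec(i),.145] for i in (4,)])
s=robot.snapshot("wrist"); cv2.imwrite("pics/w1.png",s["image"][:,:,::-1])
E
```

```text
time: 1.45
tool_pos: [0.5072, -0.0513, 0.2456]
ee_rot: [-1.571, -0.001, -1.194]
wrist_force: [0.7, -0.3, -0.1]
width: 0.0017
t 1.45 pos [ 0.50716976 -0.05133839  0.24556969] F [ 0.68398723 -0.31840418 -0.05755971]
[0.549 0.001 0.145] -> [-32.9 100.6  58. ]
```

View pics/w1.png

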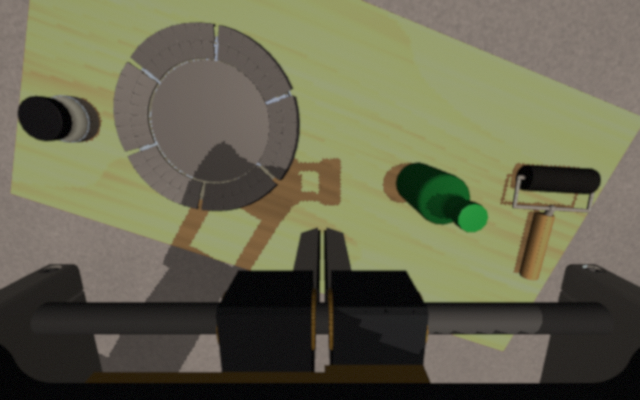

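Wrist view: the lid disc is centred near (210,117), with slots ending at (217,27), (293,94), (280,182), (202,208), (127,153) and (128,64). The tool is clear of the bottle. I'll check this against the model.

```bash
python3 - <<'E'
from h import *
s=robot.snapshot("wrist")
P=np.array([plane(s,p,.117)[:2] for p in [(217,27),(293,94),(280,182),(202,208),(127,153),(128,64)]])
c=P.mean(0);print(c,np.linalg.norm(P-c,axis=1), (np.degrees(np.arctan2(*(P-c).T[::-1]))-30)%60)
print(plane(s,(210,118),.104))
t=robot.snapshot("top")
print("tri mid",tri(t,(305.6,194.75),s,(210,118)))
E
```

```text
[0.5341729  0.08864584] [0.08931761 0.0904662  0.09099701 0.08787884 0.09055262 0.09081995] [41.28072998 40.67968567 42.2412133  42.28076894 40.08325507 43.77947877]
[0.53954372 0.09327186 0.104     ]
tri mid [0.53534417 0.083301   0.12157601]
```

```bash
sed -i 's/C=np.array.*/C=np.array([.5335,.0855]); A0=41.5/' h.py; python3 - <<'E'
from h import *
deltas([[*sec(i),.135] for i in (4,)])
E
```

```text
t 1.6 pos [ 0.50720078 -0.0508246   0.24479445] F [-0.84577269 -0.1364172   0.27999865]
[0.55  0.003 0.135] -> [-34.  109.8  60.2]
```

```bash
python3 -m handwheel '[{"delta_pos":[-18,0,30],"yaw":0},{"delta_pos":[-34,20,60],"yaw":0},{"delta_pos":[-34,60,60],"yaw":0},{"delta_pos":[-34,95,60],"yaw":0},{"delta_pos":[-34,110,60],"yaw":0},{"delta_pos":[-34,110,60],"yaw":0}]'
python3 - <<'E'
from h import *
deltas([[*sec(i),.108] for i in (4,)])
s=robot.snapshot("wrist"); cv2.imwrite("pics/w2.png",s["image"][:,:,::-1])
s=robot.snapshot("side"); cv2.imwrite("pics/s2.png",cv2.resize(s["image"][120:280,240:420,::-1],None,fx=4,fy=3.5))
E
```

```text
time: 2.2
tool_pos: [0.5477, -0.0007, 0.1328]
ee_rot: [-1.576, 0.002, -1.196]
wrist_force: [-0.3, -0.2, 0.1]
width: 0.0006
t 2.2 pos [ 0.54771166 -0.00069231  0.1327822 ] F [-0.26258141 -0.22159138  0.06981815]
[0.55  0.003 0.108] -> [-2.6 24.8  3.9]
```

View pics/w2.png

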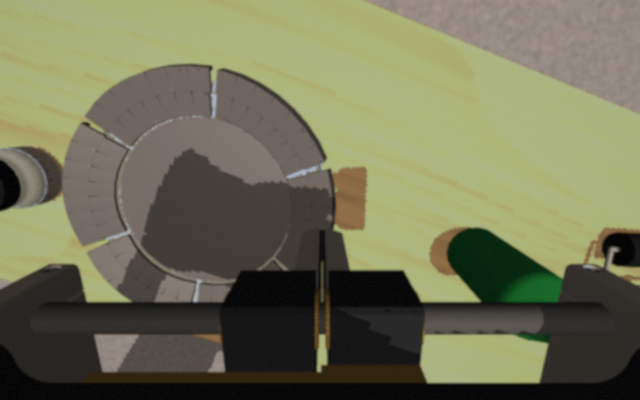

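View pics/s2.png

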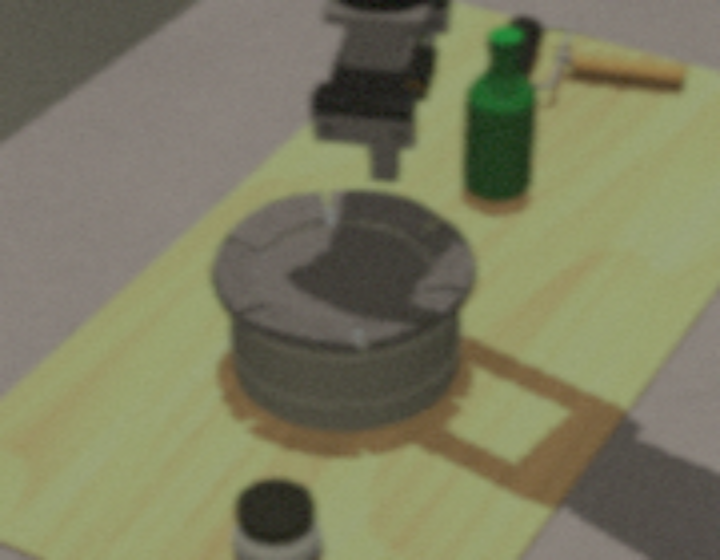

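The fingertip hangs over the near-right section: the wrist view shows it at (322,235), on the rim. I'll nudge it 4 mm inward and press.

```bash
python3 -m handwheel '[{"delta_pos":[-3,5,4],"yaw":0},{"delta_pos":[-3,9,4],"yaw":0},{"delta_pos":[-3,12,4],"yaw":0},{"delta_pos":[-3,15,4],"yaw":0},{"delta_pos":[-3,18,4],"yaw":0}]'
python3 -m handwheel '[{"delta_pos":[0,2,0],"yaw":0},{"delta_pos":[0,4,0],"yaw":0},{"delta_pos":[0,5,0],"yaw":0}]'
```

```text
time: 2.8
tool_pos: [0.5524, 0.0046, 0.1174]
ee_rot: [-1.571, -0.0, -1.194]
wrist_force: [-0.5, -0.0, 0.6]
width: 0.0007
time: 3.1
tool_pos: [0.5528, 0.0039, 0.1152]
ee_rot: [-1.569, -0.002, -1.194]
wrist_force: [-3.7, -1.1, 11.3]
width: 0.0005
```

```bash
python3 -m handwheel '[{"delta_pos":[0,2,0],"yaw":0},{"delta_pos":[0,3,0],"yaw":0}]'
python3 -m handwheel '[{"delta_pos":[0,1,0],"yaw":0},{"delta_pos":[0,2,0],"yaw":0}]'
python3 -m handwheel '[{"delta_pos":[0,1,0],"yaw":0},{"delta_pos":[0,2,0],"yaw":0}]'
```

```text
time: 3.3
tool_pos: [0.5528, 0.0045, 0.1101]
ee_rot: [-1.57, -0.001, -1.194]
wrist_force: [0.3, -1.3, 7.7]
width: 0.0005
time: 3.5
tool_pos: [0.5529, 0.0044, 0.11]
ee_rot: [-1.569, -0.001, -1.194]
wrist_force: [-5.1, -0.6, 13.1]
width: 0.0002
time: 3.7
tool_pos: [0.5529, 0.0044, 0.1099]
ee_rot: [-1.568, -0.002, -1.194]
wrist_force: [-8.3, -0.0, 20.2]
width: 0.0007
```

Contact came at z≈0.116, the section gave way at about 11 N, and it now sits on a stiff stop at 0.110, which is flush. I'll lift and work out the next hovers.

```bash
python3 -m handwheel '[{"delta_pos":[0,-15,0],"yaw":0},{"delta_pos":[0,-30,0],"yaw":0},{"delta_pos":[0,-30,0],"yaw":0},{"delta_pos":[0,-30,0],"yaw":0}]'
python3 - <<'E'
from h import *
deltas([[*sec(i),.130] for i in (4,5,0,1,2,3)])
s=robot.snapshot("side"); cv2.imwrite("pics/s3.png",cv2.resize(s["image"][120:280,240:420,::-1],None,fx=4,fy=3.5))
E
```

```text
time: 4.1
tool_pos: [0.5526, 0.0046, 0.1354]
ee_rot: [-1.57, -0.0, -1.194]
wrist_force: [0.3, -0.3, -1.3]
width: 0.0001
t 4.1 pos [0.55256593 0.00463641 0.1354331 ] F [ 0.32730556 -0.26059339 -1.32783938]
[0.55  0.003 0.13 ] -> [ 0.5  5.4 -2.7]
[0.613 0.059 0.13 ] -> [-28.1   5.5  76.3]
[0.596 0.141 0.13 ] -> [-110.8    5.4   91. ]
[0.517 0.168 0.13 ] -> [-164.9    5.4   26.8]
[0.454 0.112 0.13 ] -> [-136.3    5.4  -52.2]
[0.471 0.03  0.13 ] -> [-53.6   5.4 -67. ]
```

View pics/s3.png

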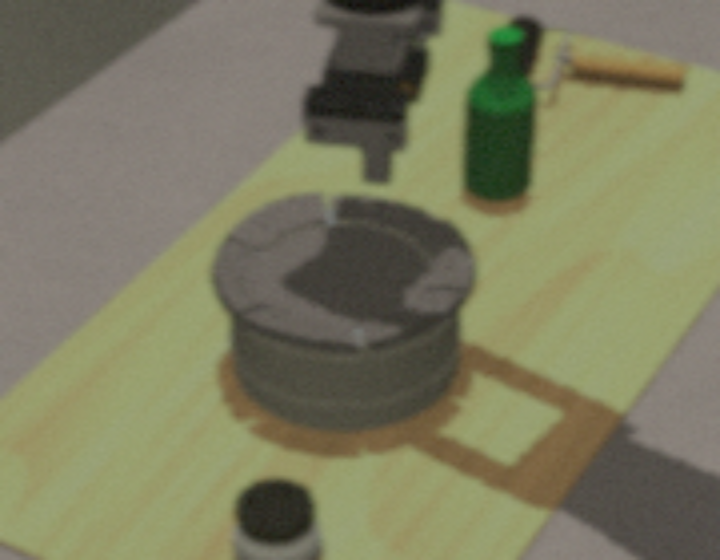

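The pressed section, right of the slot at (330,205), now lies lower. Next section: delta (-28, 0, 76).

```bash
python3 -m handwheel '[{"delta_pos":[-14,-3,38],"yaw":0},{"delta_pos":[-28,-3,76],"yaw":0},{"delta_pos":[-28,0,76],"yaw":0},{"delta_pos":[-28,0,76],"yaw":0}]'
python3 -m handwheel '[{"delta_pos":[0,6,0],"yaw":0},{"delta_pos":[0,12,0],"yaw":0},{"delta_pos":[0,16,0],"yaw":0},{"delta_pos":[0,18,0],"yaw":0},{"delta_pos":[0,20,0],"yaw":0},{"delta_pos":[0,22,0],"yaw":0},{"delta_pos":[0,24,0],"yaw":0},{"delta_pos":[0,26,0],"yaw":0}]'
python3 -m handwheel '[{"delta_pos":[0,1,0],"yaw":0},{"delta_pos":[0,2,0],"yaw":0},{"delta_pos":[0,3,0],"yaw":0}]'
```

```text
time: 4.55
tool_pos: [0.6119, 0.059, 0.133]
ee_rot: [-1.575, 0.001, -1.193]
wrist_force: [-0.6, -0.6, -0.1]
width: 0.0009
time: 5.35
tool_pos: [0.613, 0.0584, 0.11]
ee_rot: [-1.569, -0.0, -1.194]
wrist_force: [0.8, -1.4, 13.9]
width: 0.0007
time: 5.65
tool_pos: [0.6131, 0.0584, 0.11]
ee_rot: [-1.568, -0.001, -1.194]
wrist_force: [-4.7, -0.9, 14.6]
width: 0.0007
```

Flush at 0.110. Lift, then the next one: (-82.7, 14.7).

```bash
python3 -m handwheel '[{"delta_pos":[0,-15,0],"yaw":0},{"delta_pos":[0,-30,0],"yaw":0},{"delta_pos":[0,-30,0],"yaw":0},{"delta_pos":[-30,-30,5],"yaw":0},{"delta_pos":[-60,-30,10],"yaw":0},{"delta_pos":[-83,-30,15],"yaw":0},{"delta_pos":[-83,-29,15],"yaw":0},{"delta_pos":[-83,-29,15],"yaw":0}]'
python3 - <<'E'
from h import *
deltas([[*sec(0),.130]])
E
python3 -m handwheel '[{"delta_pos":[0,6,0],"yaw":0},{"delta_pos":[0,12,0],"yaw":0},{"delta_pos":[0,16,0],"yaw":0},{"delta_pos":[0,18,0],"yaw":0},{"delta_pos":[0,20,0],"yaw":0},{"delta_pos":[0,22,0],"yaw":0},{"delta_pos":[0,24,0],"yaw":0},{"delta_pos":[0,26,0],"yaw":0}]'
python3 -m handwheel '[{"delta_pos":[0,1,0],"yaw":0},{"delta_pos":[0,2,0],"yaw":0},{"delta_pos":[0,3,0],"yaw":0}]'
```

```text
time: 6.45
tool_pos: [0.5959, 0.1413, 0.1347]
ee_rot: [-1.572, -0.001, -1.193]
wrist_force: [-0.0, 0.0, -0.2]
width: 0.0007
t 6.45 pos [0.5959093  0.14130148 0.13470607] F [-0.0170062   0.02576664 -0.18131466]
[0.596 0.141 0.13 ] -> [0.3 4.7 0.4]
time: 7.25
tool_pos: [0.5966, 0.141, 0.11]
ee_rot: [-1.57, -0.0, -1.194]
wrist_force: [-2.3, -0.5, 14.8]
width: 0.0002
time: 7.55
tool_pos: [0.5966, 0.141, 0.1099]
ee_rot: [-1.568, -0.001, -1.194]
wrist_force: [-5.2, -1.6, 15.7]
width: 0.0003
```

Next: (-54.1, -64.2).

```bash
python3 -m handwheel '[{"delta_pos":[0,-15,0],"yaw":0},{"delta_pos":[0,-30,0],"yaw":0},{"delta_pos":[0,-30,0],"yaw":0},{"delta_pos":[-18,-30,-21],"yaw":0},{"delta_pos":[-36,-30,-43],"yaw":0},{"delta_pos":[-54,-30,-64],"yaw":0},{"delta_pos":[-54,-29,-64],"yaw":0},{"delta_pos":[-54,-29,-64],"yaw":0}]'
python3 - <<'E'
from h import *
deltas([[*sec(1),.130]])
E
python3 -m handwheel '[{"delta_pos":[0,6,0],"yaw":0},{"delta_pos":[0,12,0],"yaw":0},{"delta_pos":[0,16,0],"yaw":0},{"delta_pos":[0,18,0],"yaw":0},{"delta_pos":[0,20,0],"yaw":0},{"delta_pos":[0,22,0],"yaw":0},{"delta_pos":[0,24,0],"yaw":0},{"delta_pos":[0,26,0],"yaw":0}]'
python3 -m handwheel '[{"delta_pos":[0,1,0],"yaw":0},{"delta_pos":[0,2,0],"yaw":0},{"delta_pos":[0,3,0],"yaw":0}]'
```

```text
time: 8.35
tool_pos: [0.5168, 0.1679, 0.1351]
ee_rot: [-1.571, -0.001, -1.193]
wrist_force: [0.1, -0.1, -0.2]
width: 0.0005
t 8.35 pos [0.51679262 0.16794482 0.13513388] F [ 0.10345904 -0.08000876 -0.23524605]
[0.517 0.168 0.13 ] -> [ 0.1  5.1 -0.1]
time: 9.15
tool_pos: [0.5173, 0.1679, 0.11]
ee_rot: [-1.57, -0.0, -1.194]
wrist_force: [-3.2, -0.9, 14.0]
width: 0.0003
time: 9.45
tool_pos: [0.5173, 0.1679, 0.1099]
ee_rot: [-1.569, -0.001, -1.194]
wrist_force: [-6.0, -1.6, 17.8]
width: 0.0002
```

Next: (28.6, -79).

```bash
python3 -m handwheel '[{"delta_pos":[0,-15,0],"yaw":0},{"delta_pos":[0,-30,0],"yaw":0},{"delta_pos":[0,-30,0],"yaw":0},{"delta_pos":[10,-30,-26],"yaw":0},{"delta_pos":[19,-30,-53],"yaw":0},{"delta_pos":[29,-30,-79],"yaw":0},{"delta_pos":[29,-29,-79],"yaw":0},{"delta_pos":[29,-29,-79],"yaw":0}]'
python3 - <<'E'
from h import *
deltas([[*sec(2),.130]])
E
python3 -m handwheel '[{"delta_pos":[0,6,0],"yaw":0},{"delta_pos":[0,12,0],"yaw":0},{"delta_pos":[0,16,0],"yaw":0},{"delta_pos":[0,18,0],"yaw":0},{"delta_pos":[0,20,0],"yaw":0},{"delta_pos":[0,22,0],"yaw":0},{"delta_pos":[0,24,0],"yaw":0},{"delta_pos":[0,26,0],"yaw":0}]'
python3 -m handwheel '[{"delta_pos":[0,1,0],"yaw":0},{"delta_pos":[0,2,0],"yaw":0},{"delta_pos":[0,3,0],"yaw":0}]'
```

```text
time: 10.25
tool_pos: [0.454, 0.1119, 0.1351]
ee_rot: [-1.57, 0.0, -1.195]
wrist_force: [-0.6, 0.3, -0.3]
width: 0.0005
t 10.25 pos [0.45404632 0.11189348 0.135093  ] F [-0.56043115  0.28410714 -0.28344027]
[0.454 0.112 0.13 ] -> [-0.3  5.1 -0.1]
time: 11.05
tool_pos: [0.4544, 0.1121, 0.11]
ee_rot: [-1.57, -0.0, -1.194]
wrist_force: [-4.2, -0.2, 13.3]
width: 0.0004
time: 11.35
tool_pos: [0.4545, 0.1121, 0.1099]
ee_rot: [-1.569, -0.0, -1.194]
wrist_force: [-6.7, -1.1, 19.8]
width: 0.0007
```

Last: (82.7, -14.8).

```bash
python3 -m handwheel '[{"delta_pos":[0,-15,0],"yaw":0},{"delta_pos":[0,-30,0],"yaw":0},{"delta_pos":[0,-30,0],"yaw":0},{"delta_pos":[28,-30,-5],"yaw":0},{"delta_pos":[56,-30,-10],"yaw":0},{"delta_pos":[83,-30,-15],"yaw":0},{"delta_pos":[83,-29,-15],"yaw":0},{"delta_pos":[83,-29,-15],"yaw":0}]'
python3 - <<'E'
from h import *
deltas([[*sec(3),.130]])
E
python3 -m handwheel '[{"delta_pos":[0,6,0],"yaw":0},{"delta_pos":[0,12,0],"yaw":0},{"delta_pos":[0,16,0],"yaw":0},{"delta_pos":[0,18,0],"yaw":0},{"delta_pos":[0,20,0],"yaw":0},{"delta_pos":[0,22,0],"yaw":0},{"delta_pos":[0,24,0],"yaw":0},{"delta_pos":[0,26,0],"yaw":0}]'
python3 -m handwheel '[{"delta_pos":[0,1,0],"yaw":0},{"delta_pos":[0,2,0],"yaw":0},{"delta_pos":[0,3,0],"yaw":0}]'
```

```text
time: 12.15
tool_pos: [0.4701, 0.0292, 0.1341]
ee_rot: [-1.573, 0.001, -1.195]
wrist_force: [-0.3, -0.3, 0.4]
width: 0.0003
t 12.15 pos [0.47005459 0.02921834 0.13411974] F [-0.27979458 -0.31384916  0.42117785]
[0.471 0.03  0.13 ] -> [-0.4  4.1  0.7]
time: 12.95
tool_pos: [0.4709, 0.0295, 0.11]
ee_rot: [-1.57, -0.0, -1.194]
wrist_force: [-4.4, -0.2, 13.7]
width: 0.0004
time: 13.25
tool_pos: [0.471, 0.0295, 0.1099]
ee_rot: [-1.569, -0.001, -1.194]
wrist_force: [-8.3, 0.1, 20.3]
width: 0.0009
```

Lift clear, back off toward the base, and look.

```bash
python3 -m handwheel '[{"delta_pos":[0,-30,0],"yaw":0},{"delta_pos":[0,-80,0],"yaw":0},{"delta_pos":[0,-130,0],"yaw":0},{"delta_pos":[0,-150,-40],"yaw":0},{"delta_pos":[0,-150,-80],"yaw":0},{"delta_pos":[0,-150,-80],"yaw":0},{"delta_pos":[0,-150,-80],"yaw":0}]'
python3 - <<'E'
from h import *
s=robot.snapshot("side"); a=cv2.resize(s["image"][165:250,280:370,::-1],None,fx=6,fy=6,interpolation=2)
w=robot.snapshot("wrist"); cv2.imwrite("pics/w9.png",w["image"][:,:,::-1]); cv2.imwrite("pics/s9.png",a)
t=robot.snapshot("top"); cv2.imwrite("pics/t9.png",t["image"][:,:,::-1])
E
```

```text
time: 13.95
tool_pos: [0.3962, -0.0002, 0.2563]
ee_rot: [-1.569, -0.0, -1.195]
wrist_force: [0.6, 0.5, -1.1]
width: 0.0004
```

View pics/w9.png

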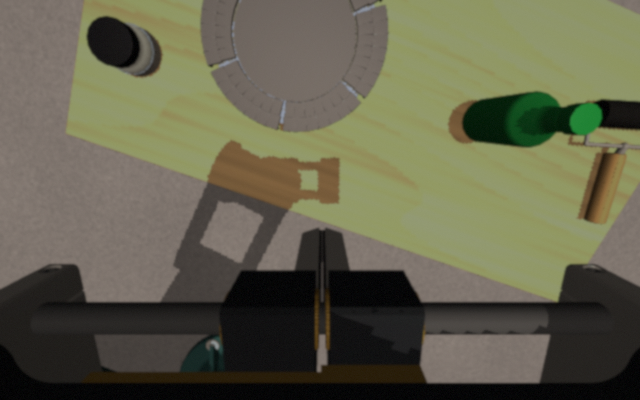

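View pics/s9.png

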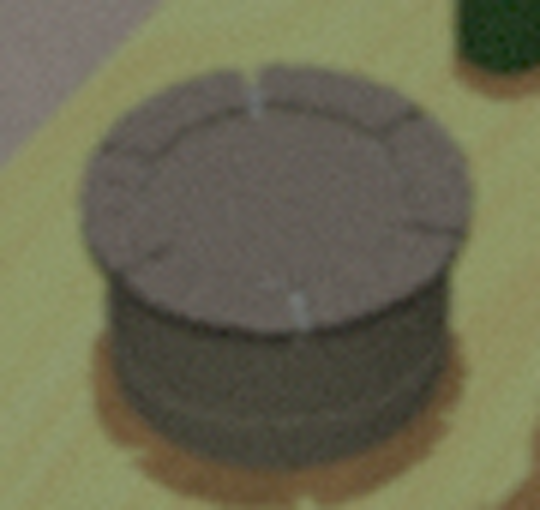

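View pics/t9.png

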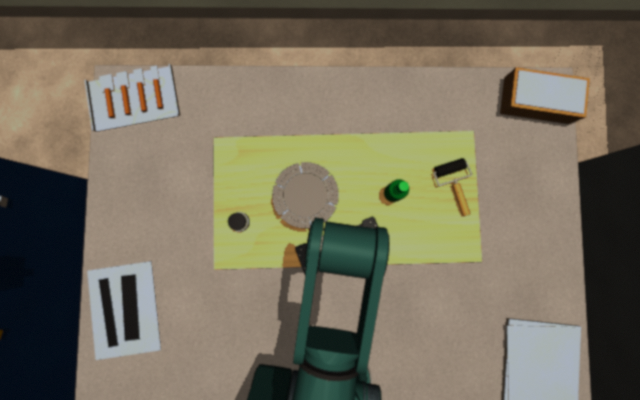

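All six sections look flush: the rim shade is now even in the top view, and the side view shows a flat rim with no gap. The tub (305,195), jar (238,222), bottle (397,190) and roller (452,180) are at the same pixels as at the start. Handing in.

```bash
python3 -c "
from bench import robot
print(robot.close_job())"
```

```text
the job is handed in; nothing more can be done
None
```

All six rim sections appear shut, and I handed the job in about 14 s into the 54 s allowed. I pressed each section in turn with the closed fingertips. Each one stopped at a height of 0.110 m, which is flush, with a vertical force of 20 N or less.

**Final pictures:** the side view shows a flat rim with no gap. In the top view the tub, bottle, jar and roller are at the same pixels as at the start, to within what I can read by eye. The arm was backed off and touching nothing.

**Checks that disagreed:** before pressing, my readings of the lid centre differed by about 5 mm between cameras, and one rough reading from the wrist camera was about 10 mm off. I used a value between the better readings, and every section still went down to flush. I had no joint angle readings, so "shut" rests on the stop height and the pictures. The hand-in gave no verdict.

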